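Gauge a kiln prop and put it in its slot

ROBOT

A 6-joint arm with a two-finger parallel gripper is mounted at the origin on the work surface; the furniture and walls round the work are solid. World frame = base frame: x ahead of the robot, y to its left, z up, the work surface at z = 0. Lengths are in m, angles in rad, forces in N, time in s.
With the tool pointing down it reaches from about 0.375 to 0.9 m from the base axis. Payload 3.1 kg.
Tool frame: the origin (TCP) lies on the centre line of the jaws, within the pads' length; the fingertips stand 22 mm ahead of it and the grasp point (between the pads) lies 3 mm ahead of it; z points along the fingers, y is the line along which they close (so a half turn about z gives the same grasp; the last joint's range is limited). The gripper opens to 85 mm and grips with 20 to 120 N. Pads are 22 mm wide; open, the fingers measure 114 mm over their backs; the gripper's body (76 mm by 85 mm) begins 54 mm behind the grasp point. The pads swing forward as they close: fully open they stand 13 mm farther back than shut.
Start: joints at [1.127, 0.527, 1.433, -0, 1.181, -0.178], TCP at [0.164, 0.603, 0.253] pointing down, gripper open.
Joint ranges: [-3.08, 3.08], [-0.75, 2.2], [0.22, 2.44], [-1.43, 4.57], [0, 2.65], [-2.85, 2.85]. Speed limits (rad/s): [2.79, 2.79, 3.14, 3.14, 3.14, 3.14].

INTERFACE

Orientations are given as a unit quaternion [x, y, z, w].
In Python, from station import manip, cams, monitor gives the robot as it stands (manip), with the cameras (cams) and the readings (monitor).
- The arm moves only by the tool drive_effector, called after "Emit:" in YAML: its name, and indented under it one key for each argument. Schema: {"type":"object","properties":{"segments":{"type":"array","items":{"type":"array","items":{"type":"number"},"minItems":5,"maxItems":5},"minItems":1,"maxItems":20},"grip_n":{"type":"number"},"only":{"type":"string"},"quiet":{"type":"boolean"},"lines":{"type":"string"}},"required":["segments"],"additionalProperties":false}. segments is a list of rows, 1 to 20 of them, each of 5 numbers: dx, dy, dz in m, then a turn about the tool's z in rad, then the opening from 0.0 (shut) to 1.0 (fully open); each row is the pose to reach, as a shift and turn from the pose commanded when the call began, along the tool's axes at that moment; what a row does not reach only later rows make up. A row lasts 1/10 s, in which the tool goes at most 0.05 m and 0.15 rad, less where a joint would pass 70% of its speed; a pose out of reach is approached as far as the arm can. The fingers move at their own pace and stop on an object; grip_n is the grip in N (left out, the last holds). Time passes only in rows, so rows that do not move let the fingers close. The tool returns the time, the measured TCP pose, the force, the opening and the grip force at its end. only (a regular expression) keeps the lines of the reply that match it, lines (a string "A,B") keeps lines A to B, and quiet returns only ok. Input that does not fit is refused with a message, and nothing moves.
- monitor.sense(): the state, without advancing time (a new reading comes with each control period).
- cams.snapshot(name): name is "scene" or "side" or "wrist"; returns a dict with "pixels" (384x512x3 uint8, red, green, blue), "range_z" (384x512 float32, m along the optical axis (not along the pixel's ray), 0 where there is no reading), "fov_y" (degrees; the focal length in pixels is half the picture's height over the tangent of half this angle, whatever the lens; pixels are square), "cx", "cy" (the principal point, pixels), "R" (3x3) and "t" (3): a world point X has camera coordinates R X + t; the wrist camera has in their place "hand_eye" (4x4, takes a point from camera to tool coordinates, whose origin is the TCP and whose axes are the flange's). Camera axes: x right, y down, z forward; pixel columns grow to the right and rows downward; lengths in m; the calibration is good to about 2 mm. A picture is of the moment at which its call begins: read the wrist's pose just before it.
- manip.sign_off(): hands the job in; it is judged then, once.
The state is a dict: "t": time; "q": joint angles; "qd": joint speeds; "tau": joint torques, N m; "tcp_pos": TCP position; "tool_rot": TCP orientation; "force": force on the tool from outside, world axes, zero at the start; "ft_torque": the same for the moment, N m; "finger_gap": opening from 0.0 (shut) to 1.0 (fully open); "gripper_force": force on a finger pad.
Only numpy, scipy, OpenCV 4.12 (cv2) and the standard library are available. Lean on these libraries where they do the work, as an engineer would, in place of code of your own. Each camera call takes 0.05 s, during which the arm holds its last target. There are 200 camera calls.

TASK

The round kiln prop standing beside the steel gauge pillar is either a tall one or a short one. With closed fingertips, feel the top of the gauge pillar and then the top of that prop; if the prop is higher than the pillar, stand it upright in the plywood slot with the tall post, if lower, in the slot with the short post. Set it down without dropping it, and leave the spare prop, which stands away from the gauge, where it is.

Things in the scene. Friction and masses are not known exactly. Their poses are not given: they have to be found in the camera images.
- prop_a: Cream, solid round kiln prop (upright cylinder), 40 mm across, about 0.2 kg. Origin: centre of its underside; z up. One of prop_a and prop_b is 80 mm high, the other 60 mm; feel it to know which. The one whose centre is about 95 mm from the gauge's is to be sorted; the other, over 150 mm from the gauge, is the spare.
- prop_b: Cream, solid round kiln prop (upright cylinder), 40 mm across, about 0.2 kg. Origin: centre of its underside; z up. One of prop_a and prop_b is 80 mm high, the other 60 mm; feel it to know which. The one whose centre is about 95 mm from the gauge's is to be sorted; the other, over 150 mm from the gauge, is the spare.
- gauge: The gauge: a fixed steel pillar 40 x 40 mm, its flat top 70 mm above the table, on a dark foot plate 64 x 64 x 8 mm. Origin: centre of its underside; z up. The prop to be sorted stands about 95 mm from here along the gauge's own -y axis, on the table.
- gauge_top (a point): Centre of the flat top of the gauge pillar (the step to feel), 70 mm above the table. The tall prop's top is 10 mm higher, the short prop's 10 mm lower.
- tall_slot: Fixed plywood tray for one prop, 80 x 80 mm outside, 68 x 68 inside, walls 22 mm high, floor 6 mm above the table. Behind it (its +x side, away from the robot), 57 mm from its centre, stands a 16 mm thick wooden post whose top is 86 mm above the table, level with a tall prop standing in the tray. Origin: centre of the underside; z up.
- tall_slot_floor (a point): Centre of the inner floor of the tall props' slot, where the prop's underside belongs.
- short_slot: Fixed plywood tray for one prop, 80 x 80 mm outside, 68 x 68 inside, walls 22 mm high, floor 6 mm above the table. Behind it (its +x side, away from the robot), 57 mm from its centre, stands a 16 mm thick wooden post whose top is 66 mm above the table, level with a short prop standing in the tray. Origin: centre of the underside; z up.
- short_slot_floor (a point): Centre of the inner floor of the short props' slot, where the prop's underside belongs.

How it is judged:
By the outcome, as a careful person would: the job done as asked, in the order asked, and still so for the second after the job is handed in, with the robot touching nothing.
It also fails if it takes over 51 s, if anything falls off the work surface, if the arm or the gripper's body presses on something with over 40 N, if the wrist force passes 120 N, or if a joint passes its speed limit or range.

## Working session

There is one attempt and no reset: what is moved stays moved. The work goes in short steps, Python scripts to look and compute and a tool call to move; the robot and the scene stay as the last step left them, time stands still between calls to the robot, and variables do not carry over. Pictures are saved under pics/ and viewed, at most 10 in all, crops included, and the job is handed in when it is done.

```bash
ls; mkdir -p pics
```

Run:
```python
from station import manip, cams, monitor
import cv2,numpy as np
s=monitor.sense();print({k:np.round(v,3) for k,v in s.items()})
for n in("scene","side"):
    d=cams.snapshot(n);cv2.imwrite(f"pics/{n}0.png",d["pixels"][:,:,::-1]);np.savez(f"{n}0.npz",**d)
    print(n,d["fov_y"],d["cx"],d["cy"],-d["R"].T@d["t"])
```

```text
pics
station.py
{'t': np.float64(0.0), 'q': array([ 1.126,  0.528,  1.434,  0.   ,  1.181, -0.179]), 'qd': array([ 0.001, -0.001,  0.   , -0.   ,  0.002, -0.   ]), 'tau': array([-1.0000e-03, -4.4235e+01, -1.7802e+01, -0.0000e+00,  9.0000e-03,
        0.0000e+00]), 'tcp_pos': array([0.164, 0.602, 0.252]), 'tool_rot': array([ 0.133,  0.991, -0.001, -0.   ]), 'force': array([0.431, 0.02 , 0.598]), 'ft_torque': array([ 0.007,  0.052, -0.002]), 'gripper_force': np.float64(0.0), 'finger_gap': np.float64(1.002)}
scene 56.80652268764297 255.51866904396167 192.10364424984306 [0.03986623 0.47548741 0.52538448]
side 53.45433399065904 248.02205415163786 192.46899325790784 [ 0.51925871 -0.70459731  0.64490505]
```

View pics/scene0.png

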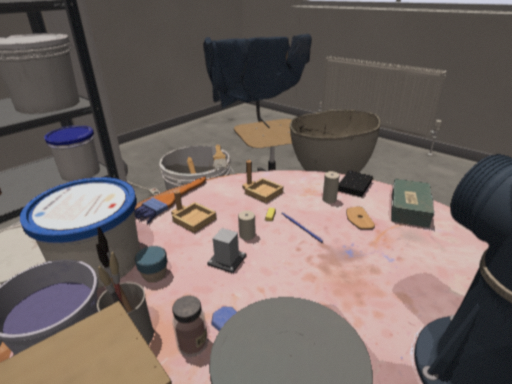

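View pics/side0.png

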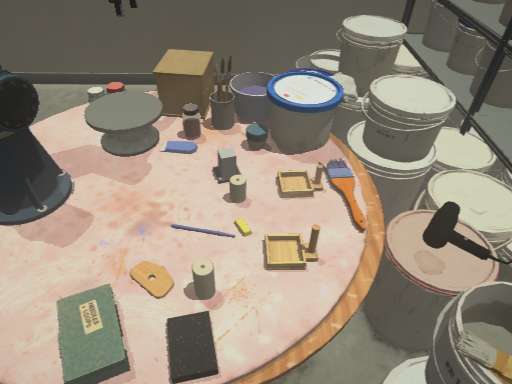

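The scene view shows the sorted prop at (247,226), the gauge at (227,245), trays at (194,217) and (264,190), and the spare at (330,187). In the side view they are at (238,189), (227,165), (296,182), (285,250) and (204,280). I'll enlarge both.

Run:
```python
import cv2
a=cv2.imread("pics/side0.png")[140:275,190:330];cv2.imwrite("pics/sc.png",cv2.resize(a,None,fx=4,fy=4,interpolation=cv2.INTER_CUBIC))
a=cv2.imread("pics/scene0.png")[155:275,165:295];cv2.imwrite("pics/cc.png",cv2.resize(a,None,fx=5,fy=5,interpolation=cv2.INTER_CUBIC))
```

```text
(no output)
```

View pics/sc.png

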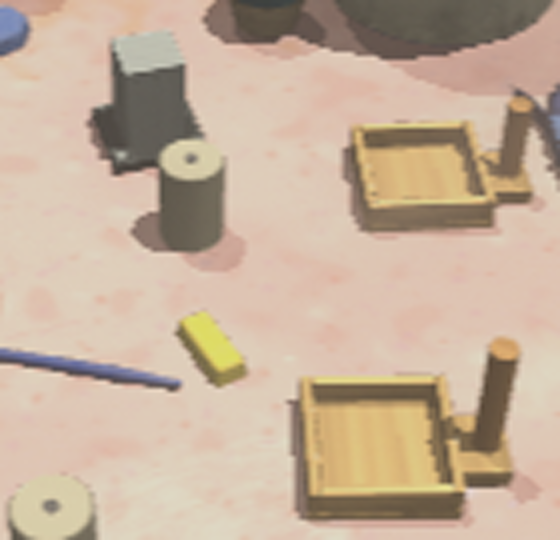

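View pics/cc.png

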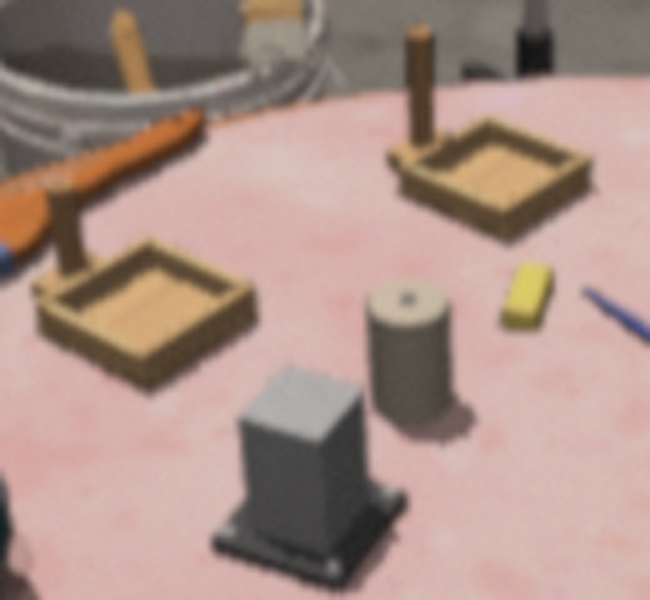

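The crops show the gauge top at side (148,53) and scene (303,404), and the prop's hole at (190,158) and (408,299). The tall-post tray is the lower one in the side crop and the upper right one in the scene crop. Next I triangulate these.

Create h.py:
```python
import numpy as np,cv2
def P(d,):
    f=192/np.tan(np.radians(float(d["fov_y"]))/2)
    K=np.array([[f,0,d["cx"]],[0,f,d["cy"]],[0,0,1]]);return K@np.c_[d["R"],d["t"]],K
def tri(A,B,a,b):
    X=cv2.triangulatePoints(A,B,np.array(a,float).T,np.array(b,float).T);return (X[:3]/X[3]).T
```

Run:
```python
from h import *
S=np.load("side0.npz");C=np.load("scene0.npz")
pts={"gauge":[(148,53),(303,404)],"prop":[(190,158),(408,299)],
"g1":[(112,42),(242,415)],
"tp":[(505,348),(420,30)],"sp":[(520,103),(62,188)],
"t-+":[(301,380),(510,215)],"t++":[(446,378),(402,175)],"t+-":[(464,488),(490,122)],"t--":[(305,495),(590,160)],
"s-+":[(353,128),(148,360)],"s++":[(473,124),(40,312)],"s+-":[(493,205),(150,240)],"s--":[(365,208),(255,293)]}
a=np.array([(np.array(v[0])+.5)/4-.5+(190,140) for v in pts.values()]);b=np.array([(np.array(v[1])+.5)/5-.5+(165,155) for v in pts.values()])
PA,KA=P(S);PB,KB=P(C)
X=tri(PA,PB,a,b)
def dep(d,K,p):
    u,v=np.round(p).astype(int);z=d["range_z"][v,u];return d["R"].T@(z*np.linalg.inv(K)@[*p,1]-d["t"])
for k,x,p,q in zip(pts,X,a,b):print(k,x.round(4),dep(S,KA,p).round(3),dep(C,KB,q).round(3), np.round((PA@[*x,1])[:2]/(PA@[*x,1])[2]-p,1))
for n in"ts":
    m=[i for i,k in enumerate(pts) if k[0]==n and k[1] in"+-"];print(n,X[m].mean(0),np.linalg.norm(np.diff(X[m],axis=0),axis=1))
p=(np.array([51,506])+.5)/4-.5+(190,140);print("spare",dep(S,KA,p))
```

Run:
```python
from scipy.spatial.transform import Rotation as R
from station import manip, cams, monitor
s=monitor.sense();print(R.from_quat(s["tool_rot"]).as_matrix().round(3))
```

```text
gauge [0.4901 0.0803 0.0682] [0.49  0.078 0.07 ] [0.492 0.079 0.067] [ 0.1 -0.1]
prop [ 0.5172 -0.0134  0.0607] [ 0.517 -0.012  0.059] [ 0.52  -0.016  0.059] [ 0.3 -0.2]
g1 [0.4786 0.1044 0.071 ] [0.467 0.088 0.071] [0.503 0.103 0.07 ] [ 4.8 -3.8]
tp [ 0.674  -0.1903  0.0859] [ 0.674 -0.191  0.086] [ 0.674 -0.19   0.086] [ 0. -0.]
sp [0.7194 0.0325 0.0649] [0.72  0.032 0.066] [0.716 0.034 0.066] [-0.2  0.2]
t-+ [ 0.5762 -0.1528  0.019 ] [ 0.577 -0.153  0.021] [ 0.58  -0.159  0.014] [-0.4  0.3]
t++ [ 0.6556 -0.15    0.0162] [ 0.656 -0.154  0.022] [ 0.654 -0.151  0.015] [-0.7  0.5]
t+- [ 0.6552 -0.2265  0.0188] [ 0.656 -0.229  0.023] [ 0.651 -0.224  0.02 ] [-0.6  0.5]
t-- [ 0.5766 -0.2282  0.0189] [ 0.577 -0.215  0.   ] [ 0.579 -0.229  0.019] [ 0.7 -0.4]
s-+ [0.6215 0.0632 0.0199] [0.622 0.061 0.022] [0.624 0.061 0.017] [-0.3  0.2]
s++ [0.7004 0.0699 0.017 ] [0.7   0.063 0.024] [0.695 0.071 0.018] [-0.5  0.5]
s+- [ 0.7039 -0.0083  0.0186] [ 0.704 -0.008  0.017] [ 0.703 -0.007  0.021] [ 0.2 -0.2]
s-- [ 0.6244 -0.011   0.0183] [0.626 0.001 0.007] [ 0.649 -0.031 -0.002] [ 0.2 -0.1]
t [ 0.61591093 -0.18939721  0.01821869] [0.07949305 0.07660738 0.07867012]
s [0.66253486 0.02842968 0.01844806] [0.07922239 0.07828729 0.07961749]
spare [ 0.45444307 -0.28329722  0.08299869]
[[-0.965  0.263 -0.001]
 [ 0.263  0.965 -0.002]
 [ 0.    -0.002 -1.   ]]
```

Heights agree with the given values: gauge 0.068–0.070, posts 0.086 and 0.065, rims about 0.019–0.022. Before the first long move I check clearance along it.

Run:
```python
from h import *
for n in("side","scene"):
    d=np.load(n+"0.npz");_,K=P(d);v,u=np.mgrid[:384,:512];z=d["range_z"]
    X=(np.linalg.inv(K)@np.c_[u.ravel(),v.ravel(),u.ravel()*0+1].T*z.ravel()).T;X=(X-d["t"])@d["R"];X=X[z.ravel()>0]
    a=np.array([.164,.602]);b=np.array([.49,.08]);w=(b-a)
    s=np.clip((X[:,:2]-a)@w/(w@w),0,1);m=np.linalg.norm(X[:,:2]-a-s[:,None]*w,axis=1)<.1
    for k in range(6):
        q=X[m&(s>=k/6)&(s<=(k+1)/6)];print(n,k,len(q),q[:,2].max().round(3) if len(q) else None)
```

```text
side 0 236 0.3
side 1 222 0.153
side 2 1900 0.154
side 3 2046 0.187
side 4 2094 0.105
side 5 2918 0.073
scene 0 0 None
scene 1 0 None
scene 2 5570 0.152
scene 3 6503 0.189
scene 4 2287 0.105
scene 5 5699 0.071
```

Emit:
drive_effector:
  segments:
    - [-0.03,-0.03,-0.03,0,0]
    - [-0.452,-0.418,-0.03,0,0]
    - [-0.452,-0.418,-0.03,0,0]
    - [-0.452,-0.418,-0.03,0,0]
    - [-0.452,-0.418,-0.03,0,0]
    - [-0.452,-0.418,-0.03,0,0]
    - [-0.452,-0.418,-0.03,0,0]
    - [-0.452,-0.418,-0.03,0,0]
    - [-0.452,-0.418,-0.03,0,0]
    - [-0.452,-0.418,-0.03,0,0]
    - [-0.452,-0.418,-0.03,0,0]
    - [-0.452,-0.418,-0.03,0,0]
    - [-0.452,-0.418,-0.03,0,0]
    - [-0.452,-0.418,0,0,0]
    - [-0.452,-0.418,0.05,0,0]
    - [-0.452,-0.418,0.10,0,0]
    - [-0.452,-0.418,0.13,0,0]
    - [-0.452,-0.418,0.13,0,0]
  grip_n: 40

```text
t: 1.9
tcp_pos: [0.4872, 0.081, 0.1195]
tool_rot: [0.133, 0.991, -0.0, -0.005]
force: [-0.8, 0.3, -0.8]
finger_gap: -0.002
gripper_force: 0.0
```

Run:
```python
from station import manip, cams, monitor;import cv2
s=monitor.sense();print(s["tcp_pos"],s["force"],s["t"])
d=cams.snapshot("side");cv2.imwrite("pics/s1.png",cv2.resize(d["pixels"][60:230,130:330,::-1],None,fx=3,fy=3))
```

```text
[0.48715096 0.08099965 0.11946393] [-0.81862911  0.34068914 -0.82087439] 1.9
```

View pics/s1.png

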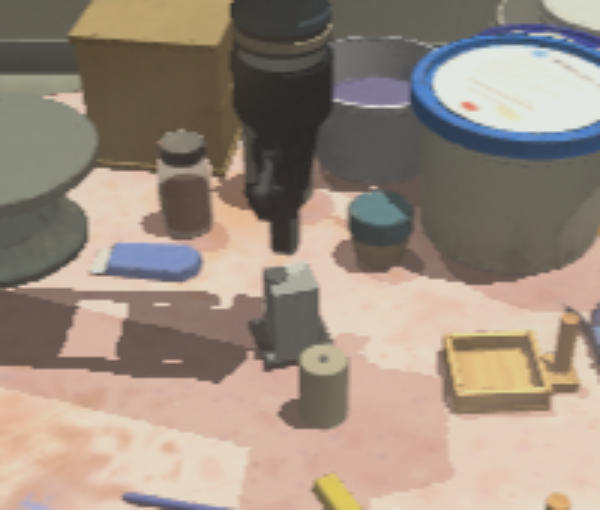

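The shut fingertips, at (285,250), are just above the gauge top at (292,275). I now lower them gently.

Emit:
drive_effector:
  segments:
    - [0,0,0.01,0,0]
    - [0,0,0.018,0,0]
    - [0,0,0.022,0,0]
    - [0,0,0.024,0,0]
    - [0,0,0.026,0,0]
    - [0,0,0.027,0,0]
    - [0,0,0.028,0,0]
    - [0,0,0.028,0,0]

```text
t: 2.75
tcp_pos: [0.4905, 0.081, 0.0953]
tool_rot: [0.133, 0.991, 0.0, 0.0]
force: [0.6, 0.6, 0.9]
finger_gap: -0.001
gripper_force: 0.0
```

Emit:
drive_effector:
  segments:
    - [0,0,0.001,0,0]
    - [0,0,0.002,0,0]
    - [0,0,0.003,0,0]
    - [0,0,0.003,0,0]

```text
t: 3.15
tcp_pos: [0.4904, 0.081, 0.0922]
tool_rot: [0.133, 0.991, -0.0, -0.0]
force: [-0.0, -1.1, 0.9]
finger_gap: -0.001
gripper_force: 0.0
```

Emit:
drive_effector:
  segments:
    - [0,0,0.0005,0,0]
    - [0,0,0.001,0,0]
    - [0,0,0.001,0,0]

```text
t: 3.45
tcp_pos: [0.4905, 0.081, 0.0921]
tool_rot: [0.132, 0.991, -0.0, 0.0]
force: [-0.5, 0.1, 6.4]
finger_gap: 0.0
gripper_force: 3.5
```

Contact: 6.4 N with the tip at 0.070, which matches the pillar. Next is the prop.

Emit:
drive_effector:
  segments:
    - [0,0,-0.03,0,0]
    - [-0.025,-0.042,-0.03,0,0]
    - [-0.05,-0.084,-0.03,0,0]
    - [-0.05,-0.084,-0.03,0,0]
    - [-0.05,-0.084,-0.02,0,0]
    - [-0.05,-0.084,-0.014,0,0]
    - [-0.05,-0.084,-0.012,0,0]
    - [-0.05,-0.084,-0.011,0,0]
    - [-0.05,-0.084,-0.01,0,0]
    - [-0.05,-0.084,-0.009,0,0]
    - [-0.05,-0.084,-0.009,0,0]

```text
t: 4.55
tcp_pos: [0.5166, -0.0129, 0.1003]
tool_rot: [0.132, 0.991, -0.0, 0.0]
force: [0.1, -0.5, 0.1]
finger_gap: 0.001
gripper_force: 0.0
```

Emit:
drive_effector:
  segments:
    - [0,0,0.001,0,0]
    - [0,0,0.002,0,0]
    - [0,0,0.002,0,0]

```text
t: 4.85
tcp_pos: [0.5166, -0.0132, 0.0983]
tool_rot: [0.133, 0.991, -0.0, -0.0]
force: [-0.4, 0.3, 0.3]
finger_gap: -0.0
gripper_force: 0.0
```

Tip at 0.076 with no contact, so the prop isn't tall. I'll go on down to touch its top.

Emit:
drive_effector:
  segments:
    - [0,0,0.003,0,0]
    - [0,0,0.006,0,0]
    - [0,0,0.009,0,0]
    - [0,0,0.011,0,0]
    - [0,0,0.013,0,0]
    - [0,0,0.014,0,0]
    - [0,0,0.015,0,0]
    - [0,0,0.015,0,0]

```text
t: 5.65
tcp_pos: [0.5166, -0.0132, 0.0832]
tool_rot: [0.133, 0.991, 0.0, -0.0]
force: [-0.8, -0.1, -0.1]
finger_gap: 0.0
gripper_force: 0.0
```

Emit:
drive_effector:
  segments:
    - [0,0,0.0005,0,0]
    - [0,0,0.001,0,0]
    - [0,0,0.0015,0,0]
    - [0,0,0.0015,0,0]

```text
t: 6.05
tcp_pos: [0.5167, -0.0132, 0.0821]
tool_rot: [0.132, 0.991, -0.0, 0.0]
force: [-0.2, 0.3, 2.3]
finger_gap: -0.001
gripper_force: 1.5
```

The prop's top is at 0.060, 10 mm below the pillar, so it is the short prop and goes to the short slot. I raise, open, and go down to grasp.

Emit:
drive_effector:
  segments:
    - [0,0,-0.02,0,0]
    - [0,0,-0.03,0,1]
    - [0,0,-0.03,0,1]
    - [0,0,-0.03,0,1]
    - [0,0,-0.03,0,1]
    - [0,0,-0.03,0,1]
    - [0,0,-0.03,0,1]
    - [0,0,-0.03,0,1]
    - [0,0,-0.01,0,1]
    - [0,0,0.01,0,1]
    - [0,0,0.025,0,1]
    - [0,0,0.035,0,1]
    - [0,0,0.039,0,1]
    - [0,0,0.039,0,1]
    - [0,0,0.039,0,1]
  grip_n: 40

```text
t: 7.55
tcp_pos: [0.517, -0.0133, 0.0432]
tool_rot: [0.132, 0.991, -0.0, 0.0]
force: [-0.6, -0.3, 0.2]
finger_gap: 1.004
gripper_force: 0.0
```

Emit:
drive_effector:
  segments:
    - [0,0,0,0,0]
    - [0,0,0,0,0]
    - [0,0,0,0,0]
    - [0,0,0,0,0]
    - [0,0,0,0,0]
    - [0,0,0,0,0]
    - [0,0,0,0,0]
    - [0,0,0,0,0]
    - [0,0,0,0,0]
    - [0,0,0,0,0]
  grip_n: 40

```text
t: 8.55
tcp_pos: [0.5168, -0.0133, 0.0434]
tool_rot: [0.132, 0.991, -0.0, 0.0]
force: [-0.7, 0.0, 5.7]
finger_gap: 0.455
gripper_force: 40.2
```

Gripped at gap 0.455 (about 39 mm). Lift and carry above the short slot.

Emit:
drive_effector:
  segments:
    - [0,0,-0.01,0,0]
    - [0,0,-0.03,0,0]
    - [0,0,-0.06,0,0]
    - [0,0,-0.08,0,0]
    - [-0.03,0.02,-0.08,0,0]
    - [-0.06,0.036,-0.08,0,0]
    - [-0.09,0.054,-0.08,0,0]
    - [-0.115,0.07,-0.08,0,0]
    - [-0.129,0.0785,-0.08,0,0]
    - [-0.129,0.0785,-0.08,0,0]
    - [-0.129,0.0785,-0.08,0,0]
    - [-0.129,0.0785,-0.06,0,0]
    - [-0.129,0.0785,-0.045,0,0]
    - [-0.129,0.0785,-0.04,0,0]
    - [-0.129,0.0785,-0.04,0,0]

```text
t: 10.05
tcp_pos: [0.6601, 0.0285, 0.0814]
tool_rot: [0.133, 0.991, -0.0, -0.002]
force: [0.1, -0.1, -2.6]
finger_gap: 0.458
gripper_force: 40.8
```

Run:
```python
from station import manip, cams, monitor;import cv2,numpy as np
a=[]
for n,(r,c) in {"side":(60,200),"scene":(100,110)}.items():
    d=cams.snapshot(n);a.append(cv2.resize(d["pixels"][r:r+150,c:c+130,::-1],None,fx=3,fy=3,interpolation=cv2.INTER_CUBIC))
cv2.imwrite("pics/s2.png",np.hstack(a))
```

```text
(no output)
```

View pics/s2.png

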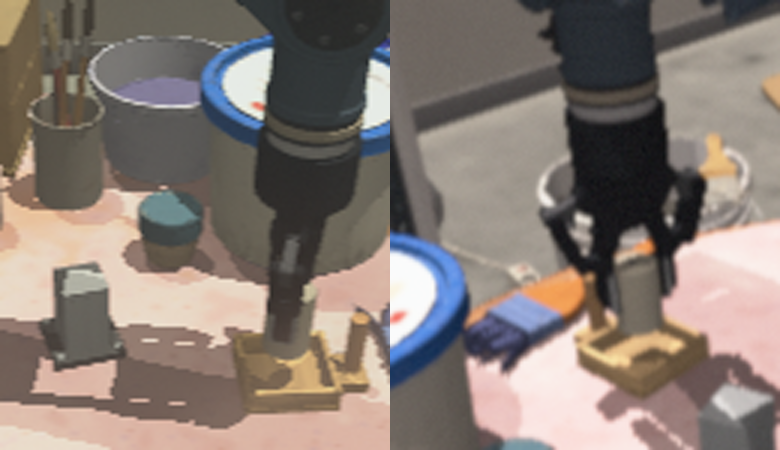

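The prop is upright in the fingers, above the middle of the short tray (left panel (290,330), right panel (640,310)). Lower it gently.

Emit:
drive_effector:
  segments:
    - [0,0,0.01,0,0]
    - [0,0,0.02,0,0]
    - [0,0,0.026,0,0]
    - [0,0,0.029,0,0]
    - [0,0,0.031,0,0]
    - [0,0,0.032,0,0]
    - [0,0,0.032,0,0]

```text
t: 10.85
tcp_pos: [0.6619, 0.0287, 0.0508]
tool_rot: [0.133, 0.991, 0.0, 0.0]
force: [-0.1, -0.7, -2.0]
finger_gap: 0.452
gripper_force: 40.8
```

Emit:
drive_effector:
  segments:
    - [0,0,0.0005,0,0]
    - [0,0,0.001,0,0]
    - [0,0,0.001,0,0]

```text
t: 11.15
tcp_pos: [0.6618, 0.0287, 0.05]
tool_rot: [0.132, 0.991, -0.0, 0.0]
force: [-0.0, -0.4, -2.8]
finger_gap: 0.453
gripper_force: 40.8
```

Emit:
drive_effector:
  segments:
    - [0,0,0.0005,0,0]
    - [0,0,0.001,0,0]
    - [0,0,0.001,0,0]

```text
t: 11.45
tcp_pos: [0.6619, 0.0286, 0.0494]
tool_rot: [0.132, 0.991, -0.0, 0.0]
force: [-0.6, 0.0, 1.8]
finger_gap: 0.457
gripper_force: 41.3
```

The force on the tool changed from −2.8 to +1.8 N, so the prop is on the floor. Release gradually and lift.

Emit:
drive_effector:
  segments:
    - [0,0,0,0,0.48]
    - [0,0,0,0,0.52]
    - [0,0,0,0,0.6]
    - [0,0,0,0,0.7]
    - [0,0,0,0,0.8]
    - [0,0,0,0,0.8]
    - [0,0,0,0,0.8]
    - [0,0,-0.02,0,0.8]
    - [0,0,-0.05,0,0.8]
    - [0,0,-0.09,0,0.8]
    - [0,0,-0.13,0,0.8]
    - [0,0,-0.16,0,0.8]
    - [0.05,0,-0.17,0,0.8]
    - [0.1,0,-0.17,0,0.8]
    - [0.13,0,-0.17,0,0.8]
    - [0.13,0,-0.17,0,0.8]

```text
t: 13.05
tcp_pos: [0.5305, 0.0643, 0.2187]
tool_rot: [0.132, 0.991, -0.0, -0.003]
force: [0.6, -1.0, 0.5]
finger_gap: 0.799
gripper_force: 0.0
```

Run:
```python
from station import manip, cams, monitor;import cv2,numpy as np
a=[]
for n,(r,c) in {"side":(130,190),"scene":(150,140)}.items():
    d=cams.snapshot(n);np.savez(n+"3.npz",**d);a.append(cv2.resize(d["pixels"][r:r+150,c:c+130,::-1],None,fx=3,fy=3,interpolation=cv2.INTER_CUBIC))
cv2.imwrite("pics/s3.png",np.hstack(a))
```

```text
(no output)
```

View pics/s3.png

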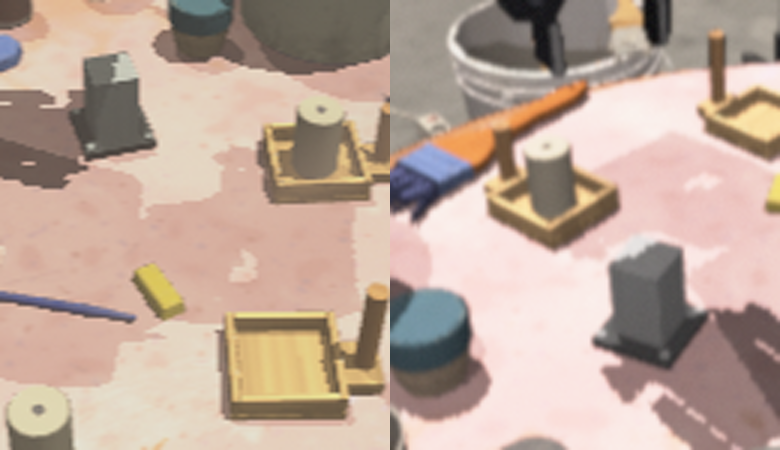

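The prop stands upright in the middle of the short slot, level with its post (left panel (320,110), right panel (550,150)). The spare is where it was, and the arm is clear.

```bash
python3 -c "
from station import manip, cams, monitor
print(manip.sign_off())"
```

```text
the job is handed in; nothing more can be done
None
```

The prop's top felt at 60 mm against the gauge's 70 mm, so I stood it upright in the short-post slot, left the spare untouched, and handed the job in at about 13 s.

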